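# Re-rack four specimen vials in reverse order

### The job

Move the four capped vials from the row of dark grey stands on the aluminium rail into the green tray, one vial to a compartment, in reverse order as seen from the robot: the vial that stands leftmost on the rail goes into the tray's rightmost compartment, the next one beside it, and so on, so that the rightmost vial ends leftmost. Never tip a vial over, and leave all four standing upright on the floor of their compartments.

Things in the scene. Friction and masses are not known exactly. Their poses are not given: they have to be found in the camera images.
- rail: the old rack's base: flat bare-aluminium rail, 66 (x) x 228 (y) x 6 mm high, fixed to the worktop. Origin at the centre of its underside; its y axis runs along the row, to the left as the robot sees it (turned by at most 0.3 rad). It may lie left or right of the green tray. Four stands stand in a row on it, their centres at y = +81, +27, -27, -81 mm.
- stand_red: shallow dark grey square cup, 53 x 53 x 18 mm high, with a red chip on its front and on its back, fixed on the rail; the red-capped vial stands in it at the start. Walls and floor 2.5 mm thick, inside 48 x 48 mm. Origin at the centre of its underside, which is 6 mm above the worktop; same yaw as the rail. Stays where it is. Which of the rail's four places it has changes from start to start.
- stand_white: shallow dark grey square cup, 53 x 53 x 18 mm high, with a white chip on its front and on its back, fixed on the rail; the white-capped vial stands in it at the start. Walls and floor 2.5 mm thick, inside 48 x 48 mm. Origin at the centre of its underside, which is 6 mm above the worktop; same yaw as the rail. Stays where it is. Which of the rail's four places it has changes from start to start.
- stand_black: shallow dark grey square cup, 53 x 53 x 18 mm high, with a black chip on its front and on its back, fixed on the rail; the black-capped vial stands in it at the start. Walls and floor 2.5 mm thick, inside 48 x 48 mm. Origin at the centre of its underside, which is 6 mm above the worktop; same yaw as the rail. Stays where it is. Which of the rail's four places it has changes from start to start.
- stand_blue: shallow dark grey square cup, 53 x 53 x 18 mm high, with a blue chip on its front and on its back, fixed on the rail; the blue-capped vial stands in it at the start. Walls and floor 2.5 mm thick, inside 48 x 48 mm. Origin at the centre of its underside, which is 6 mm above the worktop; same yaw as the rail. Stays where it is. Which of the rail's four places it has changes from start to start.
- vial_red: large clear glass vial with a red screw cap, 32 mm diameter, 73 mm tall; body up to 62 mm, cap 28 mm wide above it. Closed, upright, about 45 g (30 to 65 g). Origin at the centre of its underside, z up; at the start this is 8.5 mm above the worktop, up to 3 mm off the centre of its stand; any yaw. Take it by the body, best with the fingers across the row.
- vial_white: large clear glass vial with a white screw cap, 32 mm diameter, 73 mm tall; body up to 62 mm, cap 28 mm wide above it. Closed, upright, about 45 g (30 to 65 g). Origin at the centre of its underside, z up; at the start this is 8.5 mm above the worktop, up to 3 mm off the centre of its stand; any yaw. Take it by the body, best with the fingers across the row.
- vial_black: small clear glass vial with a black screw cap, 25 mm diameter, 59 mm tall; body up to 49 mm, cap 22 mm wide above it. Closed, upright, about 45 g (30 to 65 g). Origin at the centre of its underside, z up; at the start this is 8.5 mm above the worktop, up to 3 mm off the centre of its stand; any yaw. Take it by the body, best with the fingers across the row.
- vial_blue: brown glass vial with a paper band and a blue screw cap, 29 mm diameter, 65 mm tall; body straight up to 46 mm, cap 25 mm wide from 51 mm up. Closed, upright, about 45 g (30 to 65 g). Origin at the centre of its underside, z up; at the start this is 8.5 mm above the worktop, up to 3 mm off the centre of its stand; any yaw. Take it by the body, best with the fingers across the row.
- tray: the new rack: green plastic tray, 60 (x) x 222 (y) x 18 mm high, fixed to the worktop, empty at the start. Origin at the centre of its underside; its y axis runs along the row, to the left as the robot sees it (turned by at most 0.3 rad). Four compartments in a row, centres at y = +81, +27, -27, -81 mm; floor 6 mm above the worktop, walls 5 mm thick and 12 mm above the floor, inside 49 x 50 mm.

How it is judged:
By the outcome, as a careful person would: the job done as asked, in the order asked, and still so for the second after the job is handed in, with the robot touching nothing.
It also fails if it takes over 88 s, if anything falls off the work surface, if the arm or the gripper's body presses on something with over 40 N, if the wrist force passes 120 N, or if a joint passes its speed limit or range.

### The arm

A 6-joint arm with a two-finger parallel gripper is mounted at the origin on a cart in front of the work surface, level with it; the furniture and walls round the work are solid. World frame = base frame: x ahead of the robot, y to its left, z up, the work surface at z = 0. Lengths are in mm, angles in rad, forces in N, time in s.
With the tool pointing down it reaches from about 400 to 925 mm from the base axis. Payload 12.5 kg.
Tool frame: the origin (TCP) lies midway between the tips of the shut fingers; the grasp point (between the pads) lies 19 mm behind it (env.pinch_z is the z of the grasp point in the tool frame, in mm); z points along the fingers, y is the line along which they close (so a half turn about z gives the same grasp; the last joint's range is limited). The gripper opens to 95 mm and grips with 3 to 60 N. Pads are 20 mm wide; open, the fingers measure 119 mm over their backs; the gripper's body (75 mm by 180 mm) begins 59 mm behind the grasp point.
Start: joints at [-1.423, 0.491, 1.559, -0, 1.092, -0.106], TCP at [156.95, -604.991, 214.661] pointing down, gripper open.
Joint ranges: [-3.1, 3.1], [-0.84, 2.19], [0.05, 2.79], [-1.13, 4.28], [0.06, 2.93], [-2.69, 2.69]. Speed limits (rad/s): [2.22, 2.22, 2.79, 3.14, 3.14, 3.14].

### API

Orientations are given as [roll, pitch, yaw] about the fixed x, y, z axes, in that order (R = Rz(yaw) Ry(pitch) Rx(roll)).
In Python, from cell import env, eyes gives the robot as it stands.
- The arm moves only by the shell command python3 -m inch 'ROWS'. ROWS is JSON, a list of rows, each a list of 3 entries, a list of its own where there are three numbers: the shift along the tool's x, y, z in units of 60 mm (1.0 is 60 mm), then the turn about the tool's z in units of 5 degrees (1.0 is 5 degrees), then the closure, from -1 (fully open) to 1 (shut). In form: [[[tx, ty, tz], turn, claw], ...]. A call has exactly 10 rows; each row shifts and turns the commanded pose from where the row before left it, along the tool's axes as they then stand; what a row does not reach is not made up. A row lasts 1/8 s, in which the tool goes at most 62.5 mm and 10.7 degrees, less where a joint would pass 70% of its speed; a pose out of reach is approached as far as the arm can. A call is refused whole if a number of a shift passes 1 or a number of a turn 1, either way. A call with a gripper value outside its range is refused whole. The fingers move at their own pace and stop on an object; the grip force is fixed at half the most. Time passes only in rows, so rows that do not move let the fingers close, or fill a call up. It gives the time, the measured TCP pose, the force, the opening and the grip force at its end, in the units of the state.
- env.state(): the state, without advancing time (a new reading comes with each control period).
- eyes.read_camera(name): name is "scene" or "top" or "wrist"; returns a dict with "pixels" (400x640x3 uint8, red, green, blue), "fx", "fy", "cx", "cy" (pixels), "extrinsics" (4x4, takes a point from world to camera coordinates). Camera axes: x right, y down, z forward; pixel columns grow to the right and rows downward; lengths in mm; the calibration is good to about 2 mm. A picture is of the moment at which its call begins. There is no depth.
- env.job_done(): hands the job in; it is judged then, once.
Trained networks look in a picture, given as the dict that the camera call returned (one of the last four; its "shot" number tells which), for a name from the list of things; names that differ only in an ending like _2 or _b are one class to them, and where a whole thing is asked for, a point or a joint stands for the part that bears it (a point fixed in the world has none). Each returns a list of dicts, best first, with "score" (0 to 1); they miss things now and then, are a little off and sometimes report something else, mostly with a low value. They report only what shows in the picture. A call takes as long as a camera call.
- eyes.boxes_of(name, picture): "centre" ([row, column] in pixels, amid what is visible of it).
- eyes.cut_out(name, picture): "mask" (400x640 bool, what is visible of it) and "centre" ([row, column] in pixels, amid what is visible of it).
- eyes.spot_point(name, picture): "centre" ([row, column] in pixels: a listed point, or the origin of a listed thing).
The state is a dict: "t": time; "joints": joint angles; "qvel": joint speeds; "tau": joint torques, N m; "eef_pos": TCP position; "tcp_rot": TCP orientation; "ft_force": force on the tool from outside, world axes, zero at the start; "moment": the same for the moment, N m; "opening": opening from 0.0 (shut) to 1.0 (fully open); "grip_force": force on a finger pad.
Only numpy, scipy, OpenCV 4.12 (cv2) and the standard library are available. Lean on these libraries where they do the work, as an engineer would, in place of code of your own. Each camera call takes 0.05 s, during which the arm holds its last target. There are 200 camera calls.

## Working session

There is one attempt and no reset: what is moved stays moved. The work goes in short steps, Python scripts to look and compute and a shell command to move; the robot and the scene stay as the last step left them, time stands still between calls to the robot, and variables do not carry over. Pictures are saved under pics/ and viewed, at most 14 in all, crops included, and the job is handed in when it is done.

```bash
ls; mkdir -p pics; cat > h.py <<'E'
import numpy as np, cv2, json
from cell import env, eyes
def ray(p,uv):
    # uv=(col,row) -> origin, dir in world
    E=np.array(p["extrinsics"]);R=E[:3,:3];t=E[:3,3]
    d=R.T@np.array([(uv[0]-p["cx"])/p["fx"],(uv[1]-p["cy"])/p["fy"],1.])
    return -R.T@t,d
def at_z(p,uv,z):
    o,d=ray(p,uv);return (o+d*(z-o[2])/d[2])
def proj(p,X):
    E=np.array(p["extrinsics"]);c=E[:3,:3]@np.array(X,float)+E[:3,3]
    return np.array([p["fx"]*c[0]/c[2]+p["cx"],p["fy"]*c[1]/c[2]+p["cy"]])
def save(p,n): cv2.imwrite("pics/"+n,cv2.cvtColor(p["pixels"],cv2.COLOR_RGB2BGR))
E
python3 - <<'E'
from h import *
print(env.state(),env.pinch_z)
for n in("top","scene"):
    p=eyes.read_camera(n);save(p,n+"0.png");o,d=ray(p,(320,200));print(n,o.round(),d.round(2))
    for k,z in [("rail",6),("tray",0)]+[("stand_"+c,6) for c in("red","white","black","blue")]+[("vial_"+c,8.5) for c in("red","white","black","blue")]:
        r=eyes.spot_point(k,p)[:2]
        print(k,[(round(a["score"],2),np.round(a["centre"]),at_z(p,a["centre"][::-1],z).round(1)[:2]) for a in r])
E
```

```text
pics
{'t': 0.0, 'joints': array([-1.42257223e+00,  4.91598316e-01,  1.55947033e+00, -3.74246860e-06,
        1.09169031e+00, -1.05628545e-01]), 'qvel': array([-0.0012999 ,  0.0016407 , -0.00033277, -0.00042465,  0.00165754,
        0.00052993]), 'tau': array([-2.19605492e-03, -6.12654305e+01, -2.58188635e+01,  6.91383239e-02,
        4.80959541e-02, -8.72404007e-05]), 'eef_pos': array([ 156.92590504, -604.71917646,  214.03047955]), 'tcp_rot': array([-3.14043250e+00, -1.19665655e-04,  2.53854303e-01]), 'ft_force': array([0.42739153, 0.27708317, 0.28181798]), 'moment': array([-0.03503086, -0.03083621,  0.0079825 ]), 'grip_force': 0.0, 'opening': 1.0033890454626841} -18.8
top [386. -81. 945.] [ 0.13 -0.02 -0.99]
rail [(0.64, array([182., 251.]), array([547.8,  58.7]))]
tray [(0.62, array([205., 376.]), array([ 498.1, -233. ]))]
stand_red [(0.92, array([175., 214.]), array([563. , 144.1]))]
stand_white [(0.78, array([187., 283.]), array([538. , -17.2])), (0.51, array([176., 212.]), array([561.1, 147.8]))]
stand_black [(0.72, array([185., 260.]), array([542.1,  37.6]))]
stand_blue [(0.81,
[... 533 characters left out ...]
, 242.]), array([557.7,  70.9]))]
stand_red [(0.84, array([237., 218.]), array([548. , 136.5]))]
stand_white [(0.49, array([216., 286.]), array([518.7, -11. ]))]
stand_black [(0.85, array([218., 262.]), array([546.7,  27.7]))]
stand_blue [(0.76, array([226., 241.]), array([549.4,  80.9])), (0.25, array([188., 359.]), array([ 492.1, -221.2]))]
vial_red [(0.73, array([227., 240.]), array([544. ,  86.4])), (0.68, array([232., 212.]), array([570.2, 135.6]))]
vial_white [(0.55, array([208., 285.]), array([542., -32.]))]
vial_black [(0.68, array([218., 262.]), array([543.6,  31.3]))]
vial_blue [(0.92, array([226., 240.]), array([549.3,  83.6])), (0.7, array([189., 359.]), array([ 488.9, -215.1]))]
```

View pics/top0.png

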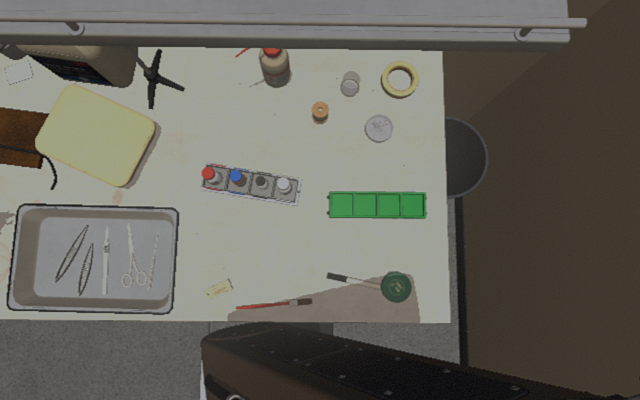

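View pics/scene0.png

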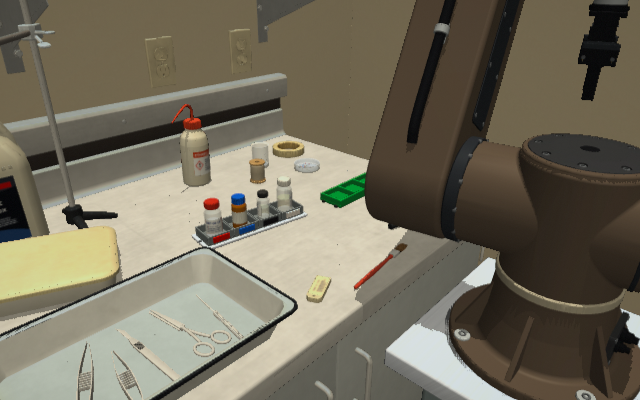

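Seen from the robot, the rail at pixels (202–300, 165–205) holds red, blue, black and white from left to right. The tray lies to its right at (328–426, 190–219). So red goes to y=-81, blue to -27, black to +27 and white to +81. Next I measure precisely and start turning the tool.

```bash
cat >> h.py <<'E'
def tray_fit(p,z=18):
    h=cv2.cvtColor(p["pixels"],cv2.COLOR_RGB2HSV);m=cv2.inRange(h,(45,120,40),(80,255,255))
    n,l,s,c=cv2.connectedComponentsWithStats(cv2.morphologyEx(m,cv2.MORPH_CLOSE,np.ones((5,5))))
    # pick the component that is largest
    k=1+np.argmax(s[1:,4]);cs,_=cv2.findContours((l==k).astype(np.uint8),cv2.RETR_EXTERNAL,cv2.CHAIN_APPROX_NONE)
    P=np.array([at_z(p,q[0],z)[:2] for q in cs[0]],np.float32)
    return cv2.minAreaRect(P)
def go(xyz,yaw=None):
    s=env.state();y0=s["tcp_rot"][2];d=np.array(xyz)-s["eef_pos"]
    c,sn=np.cos(y0),np.sin(y0)
    return np.array([c*d[0]+sn*d[1],sn*d[0]-c*d[1],-d[2]])/60, None if yaw is None else -np.degrees(yaw-y0)/5
E
python3 - <<'E'
from h import *
p=eyes.read_camera("top");print("tray",tray_fit(p))
H={"red":81.5,"white":81.5,"black":67.5,"blue":73.5}
for k in H:
    for n in("stand_","vial_"):
        r=eyes.cut_out(n+k,p)
        for a in r[:2]:
            ys,xs=np.nonzero(a["mask"]);print(n+k,round(a["score"],2),np.round(a["centre"],1),len(xs),(xs.min(),xs.max(),ys.min(),ys.max()),at_z(p,np.array(a["centre"])[::-1],24 if n=="stand_" else H[k]-30).round(1)[:2])
E
python3 -m inch '[[[0,0,0],-1,-1],[[0,0,0],-1,-1],[[0,0,0],-1,-1],[[0,0,0],-1,-1],[[0,0,0],-1,-1],[[0,0,0],-1,-1],[[0,0,0],-1,-1],[[0,0,0],-1,-1],[[0,0,0],-1,-1],[[0,0,0],-1,-1]]'
python3 -c "
from h import *
print(go([500,50,260],1.446))"
```

```text
tray ((497.369384765625, -234.76116943359375), (218.24330139160156, 57.367252349853516), 89.56888580322266)
stand_red 0.76 [178.2 219. ] 315 (np.int64(202), np.int64(227), np.int64(164), np.int64(190)) [553.3 128.4]
stand_white 0.57 [191.8 285.9] 334 (np.int64(272), np.int64(297), np.int64(177), np.int64(202)) [523.4 -25. ]
vial_white 0.73 [187.8 284.3] 206 (np.int64(276), np.int64(290), np.int64(178), np.int64(194)) [528.2 -23. ]
stand_black 0.57 [188.6 260.4] 489 (np.int64(248), np.int64(274), np.int64(172), np.int64(198)) [530.2  33.3]
stand_black 0.47 [190.2 240.4] 375 (np.int64(225), np.int64(251), np.int64(168), np.int64(194)) [526.   78.7]
vial_black 0.69 [183.7 263.1] 137 (np.int64(255), np.int64(266), np.int64(176), np.int64(189)) [539.3  25.8]
stand_blue 0.82 [190.2 236.6] 346 (np.int64(225), np.int64(251), np.int64(168), np.int64(193)) [525.9  87.3]
vial_blue 0.67 [178.7 235.3] 219 (np.int64(229), np.int64(245), np.int64(170), np.int64(186)) [549.   87.5]
vial_blue 0.32 [189.2 257.2] 420 (np.int64(249), np.int64(274), np.int64(172), np.int64(197)) [525.7  37.9]
t: 2.8
eef_pos: [157.0, -605.0, 214.6]
tcp_rot: [3.142, 0.0, 1.129]
ft_force: [-0.8, -0.5, -0.6]
opening: 0.999
grip_force: 0.0
(array([12.31271626,  0.5049319 , -0.75591928]), np.float64(-3.6287578875548157))
```

```bash
python3 -m inch '[[[0,0,0],-0.91,-1],[[0,0,0],-0.91,-1],[[0,0,0],-0.91,-1],[[0,0,0],-0.9,-1],[[0.8,0.3,-0.05],0,-1],[[0.8,0.3,-0.05],0,-1],[[0.8,0.3,-0.05],0,-1],[[0.8,0.3,-0.05],0,-1],[[0.8,0.3,-0.05],0,-1],[[0.8,0.3,-0.05],0,-1]]'
python3 -m inch '[[[0.84,0.31,-0.05],0,-1],[[0.84,0.31,-0.05],0,-1],[[0.84,0.31,-0.05],0,-1],[[0.84,0.31,-0.05],0,-1],[[0.84,0.31,-0.05],0,-1],[[0.84,0.31,-0.05],0,-1],[[0.84,0.31,-0.05],0,-1],[[0.84,0.31,-0.05],0,-1],[[0,0,0],0,-1],[[0,0,0],0,-1]]'
python3 - <<'E'
from h import *
p=eyes.read_camera("wrist");save(p,"w1.png");o,d=ray(p,(320,200));print(o.round(),d.round(2))
q=eyes.read_camera("top");save(q,"t1.png")
import pickle;pickle.dump(p,open("w1.pkl","wb"));pickle.dump(q,open("t1.pkl","wb"))
E
```

```text
t: 4.05
eef_pos: [301.3, -331.7, 232.9]
tcp_rot: [3.141, 0.001, 1.443]
ft_force: [1.8, 0.1, -0.1]
opening: 0.999
grip_force: 0.0
t: 5.3
eef_pos: [499.2, 47.7, 256.4]
tcp_rot: [-3.141, 0.0, 1.444]
ft_force: [1.1, -0.6, 0.4]
opening: 1.001
grip_force: 0.0
[509. 125. 426.] [-0.03 -0.28 -0.96]
```

View pics/w1.png

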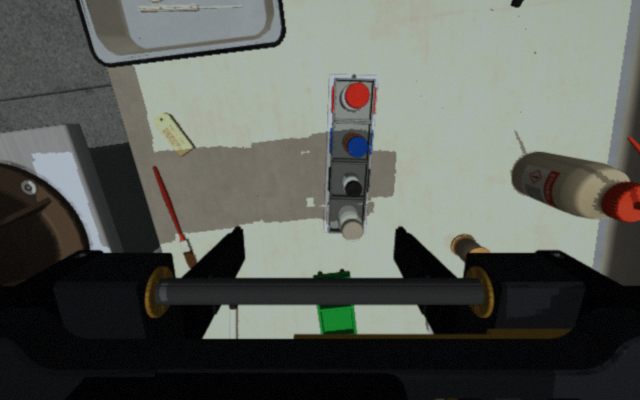

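The wrist view looks along the row, with +y up and +x right. The caps are red (357,95), blue (358,146), black (352,187) and white (352,229). I'll fit the caps in both cameras.

```bash
cat > caps.py <<'E'
from h import *
from scipy.optimize import minimize
G={"red":(14,62,73),"white":(14,62,73),"black":(11,49,59),"blue":(12.5,51,65)}
A=np.linspace(0,2*np.pi,40)
def hull(p,c,xy,base=8.5):
    r,z0,z1=G[c]
    P=[proj(p,[xy[0]+r*np.cos(a),xy[1]+r*np.sin(a),base+z]) for z in(z0,z1) for a in A]
    return cv2.convexHull(np.array(P,np.float32))
def seg(p,c,xy,base=8.5):
    h=cv2.cvtColor(p["pixels"],cv2.COLOR_RGB2HSV);H,S,V=[h[...,i].astype(int) for i in range(3)]
    m={"red":((H<8)|(H>172))&(S>150)&(V>70),"blue":(H>100)&(H<125)&(S>130),"black":(V<45),"white":(S<70)&(V>130)}[c]
    roi=np.zeros(m.shape,np.uint8);k=hull(p,c,xy,base);ce=k.reshape(-1,2).mean(0)
    cv2.fillConvexPoly(roi,np.round(ce+(k-ce)*1.5).astype(np.int32),1)
    return (m&(roi>0)).astype(np.uint8)
def fit(p,c,xy,base=8.5):
    for _ in range(4):
        m=seg(p,c,xy,base);mm=cv2.moments(m,True)
        if mm["m00"]<5:return None
        u=np.array([mm["m10"],mm["m01"]])/mm["m00"]
        f=lambda q:np.sum((lambda k:np.array([k["m10"],k["m01"]])/k["m00"]-u)(cv2.moments(hull(p,c,q,base)))**2)
        xy=minimize(f,xy,method="Nelder-Mead").x
    return xy.round(1),int(mm["m00"]),round(cv2.contourArea(hull(p,c,xy,base)))
E
python3 - <<'E'
from caps import *;import pickle
for n,I in (("w1",{"red":(357,95),"blue":(358,146),"black":(352,187),"white":(352,229)}),("t1",{"red":(208,173),"blue":(235,175),"black":(261,180),"white":(283,185)})):
    p=pickle.load(open(n+".pkl","rb"))
    for c,u in I.items(): print(n,c,fit(p,c,at_z(p,u,8.5+G[c][2])[:2]))
p=pickle.load(open("w1.pkl","rb"))
for u in ((329,76),(378,75),(330,234)):print(at_z(p,u,6).round(1))
q=pickle.load(open("t1.pkl","rb"));print(tray_fit(q))
b=[(cv2.resize(x["pixels"][y0:y1,x0:x1],None,fx=s,fy=s,interpolation=cv2.INTER_CUBIC)) for x,y0,y1,x0,x1,s in((p,65,245,310,400,3),)]
cv2.imwrite("pics/c1.png",b[0][...,::-1])
E
```

```text
w1 red (array([554.4, 140.7]), 474, 545)
w1 blue (array([551.5,  82.6]), 378, 374)
w1 black (array([542.3,  28.2]), 268, 260)
w1 white (array([537.1, -34.1]), 818, 414)
t1 red None
t1 blue None
t1 black None
t1 white (array([535.5, -26.8]), 284, 142)
[528.4 172.7   6. ]
[593.3 165.7   6. ]
[503.5 -53.3   6. ]
((497.369384765625, -234.76116943359375), (218.24330139160156, 57.367252349853516), 89.56888580322266)
```

View pics/c1.png

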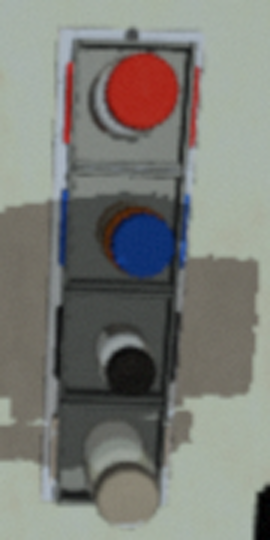

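The crop shows the rail yaw is about -0.12 and the cap fits agree with it, except white, whose mask took in the glass. Next: above red, then one closer check.

```bash
python3 -m inch '[[[0.3,0.14,0.3],0,-1],[[0.3,0.14,0.3],0,-1],[[0.3,0.14,0.3],0,-1],[[0.3,0.14,0.3],0,-1],[[0.3,0.14,0.3],0,-1],[[0.12,0.03,0.3],0,-1],[[0,0,0.2],0,-1],[[0,0,0],0,-1],[[0,0,0],0,-1],[[0,0,0],0,-1]]'
python3 - <<'E'
from caps import *
p=eyes.read_camera("wrist");save(p,"w2.png")
for c,u in {"red":(555,139),"blue":(551,83),"black":(543,29)}.items(): print(c,fit(p,c,u),proj(p,[*u,8.5+G[c][2]]).round())
print(go([555,139,29],1.45), proj(p,env.state()["eef_pos"]).round())
E
```

```text
t: 6.65
eef_pos: [555.6, 138.5, 137.4]
tcp_rot: [3.14, -0.0, 1.443]
ft_force: [0.3, -0.2, -0.4]
opening: 1.002
grip_force: 0.0
red (array([553.3, 140.2]), 802, 983) [318. 214.]
blue (array([550.3,  83.9]), 633, 729) [321. 270.]
black (array([543.3,  42.9]), 981, 491) [320. 318.]
(array([ 0.00592585, -0.0109455 ,  1.8043676 ]), np.float64(-0.08131951048093658)) [319. 243.]
```

View pics/w2.png

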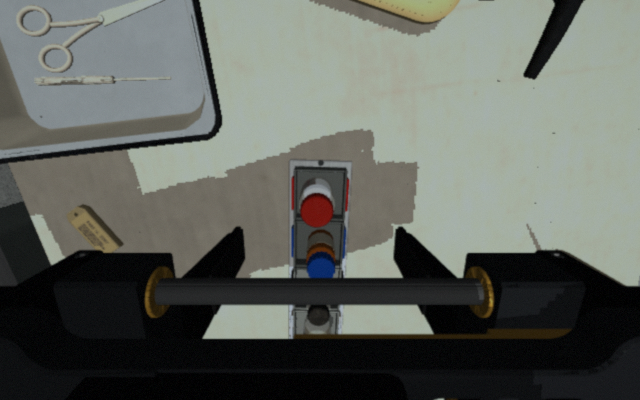

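The red cap at (317,210) is centred between the fingers (column 320) and the rail is aligned with the tool. I'll go down and grip.

```bash
python3 -m inch '[[[0.01,-0.01,0.3],0,-1],[[0,-0.01,0.3],0,-1],[[0,-0.01,0.3],0,-1],[[0,0,0.3],0,-1],[[0,0,0.3],0,-1],[[0,0,0.2],0,-1],[[0,0,0.1],0,-1],[[0,0,0],0,-1],[[0,0,0],0,0.3],[[0,0,0],0,0.5]]'
python3 -m inch '[[[0,0,0],0,1],[[0,0,0],0,1],[[0,0,0],0,1],[[0,0,0],0,1],[[0,0,0],0,1],[[0,0,0],0,1],[[0,0,-0.1],0,1],[[0,0,-0.2],0,1],[[0,0,-0.2],0,1],[[0,0,-0.3],0,1]]'
```

```text
t: 7.95
eef_pos: [553.9, 139.6, 29.1]
tcp_rot: [3.141, -0.0, 1.443]
ft_force: [-0.8, 0.1, 0.5]
opening: 0.846
grip_force: 0.0
t: 9.2
eef_pos: [553.7, 139.6, 77.6]
tcp_rot: [3.141, 0.0, 1.443]
ft_force: [0.5, -0.9, 0.3]
opening: 0.329
grip_force: 30.0
```

```bash
python3 -m inch '[[[0,0,-0.3],0,1],[[0,0,-0.3],0,1],[[0,0,-0.3],0,1],[[-0.3,0,0],0,1],[[-0.5,0,0],0,1],[[-0.6,0,0],0,1],[[-0.7,0.01,0],0,1],[[-0.7,0.01,0],0,1],[[-0.7,0.01,0],0,1],[[-0.7,0,0],0,1]]'
python3 -m inch '[[[-0.7,0,0],0,1],[[-0.7,0,0],0,1],[[-0.7,0,0],0,1],[[-0.6,0,0],0,1],[[-0.4,0,0],0,1],[[-0.25,0,0],0,1],[[-0.1,0,0],0,1],[[0,0,0],0,1],[[0,0,0],0,1],[[0,0,0],0,1]]'
python3 - <<'E'
from h import *
p=eyes.read_camera("wrist");t=eyes.read_camera("top");print(proj(p,[497,-316,6]),proj(p,[497.3,-262,6]),tray_fit(p))
P=p["pixels"].copy()
for y in(-81,-27,27,81):
    for sx,sy in((-24.5,-25),(-24.5,25),(24.5,25),(24.5,-25)):
        cv2.circle(P,tuple(int(v) for v in proj(p,[497.5+sx+0.0075*(y+sy),-235+y+sy,18])),2,(255,0,255),-1)
a=P[100:400,200:440];T=t["pixels"][150:260,280:460]
cv2.imwrite("pics/w3.png",np.hstack([cv2.resize(a,(400,500)),cv2.resize(T,(400,500))[:, :]])[...,::-1])
print(go([497,-316,28],None))
E
```

```text
t: 10.45
eef_pos: [522.3, -112.7, 130.2]
tcp_rot: [-3.141, 0.0, 1.443]
ft_force: [0.0, 0.6, 0.3]
opening: 0.328
grip_force: 30.0
t: 11.7
eef_pos: [497.3, -315.3, 130.7]
tcp_rot: [3.142, 0.0, 1.444]
ft_force: [-1.0, 0.0, -0.3]
opening: 0.329
grip_force: 30.0
[318.71175644 193.45957889] [312.17148265 141.26217386] ((497.1190490722656, -241.2579345703125), (58.75925064086914, 203.798095703125), 0.1110706701874733)
(array([-0.00885123, -0.00346495,  1.7119652 ]), None)
```

View pics/w3.png

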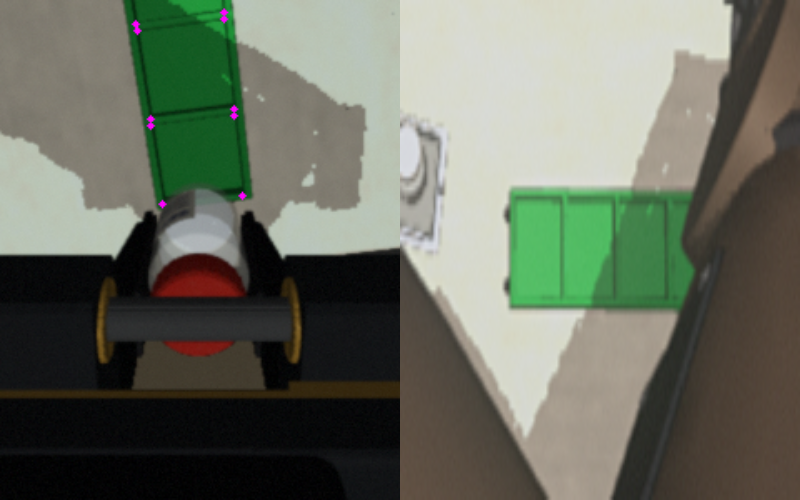

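The projected compartment corners fall on the tray's walls in the wrist view, so the tray pose is good. I'll lower and release red.

```bash
python3 -m inch '[[[0,0,0.3],0,1],[[0,0,0.3],0,1],[[0,0,0.3],0,1],[[0,0,0.3],0,1],[[0,0,0.25],0,1],[[0,0,0.15],0,1],[[0,0,0.08],0,1],[[0,0,0.04],0,1],[[0,0,0],0,1],[[0,0,0],0,1]]'
python3 -m inch '[[[0,0,0],0,0.2],[[0,0,0],0,-1],[[0,0,0],0,-1],[[0,0,0],0,-1],[[0,0,0],0,-1],[[0,0,-0.2],0,-1],[[0,0,-0.3],0,-1],[[0,0,-0.4],0,-1],[[0,0,-0.4],0,-1],[[0,0,-0.4],0,-1]]'
python3 - <<'E'
from caps import *
p=eyes.read_camera("wrist");save(p,"w4.png");print(fit(p,"red",(497,-316),6))
print(go([551,83,130],None))
E
```

```text
t: 13.05
eef_pos: [497.2, -316.1, 27.8]
tcp_rot: [3.141, 0.0, 1.443]
ft_force: [-0.4, -0.0, 0.1]
opening: 0.331
grip_force: 30.0
t: 14.3
eef_pos: [497.2, -316.0, 131.7]
tcp_rot: [3.14, 0.001, 1.443]
ft_force: [-0.3, -0.7, -0.6]
opening: 1.004
grip_force: 0.0
(array([ 497.4, -315.7]), 819, 1006)
(array([6.71919269, 0.02732963, 0.07755629]), None)
```

View pics/w4.png

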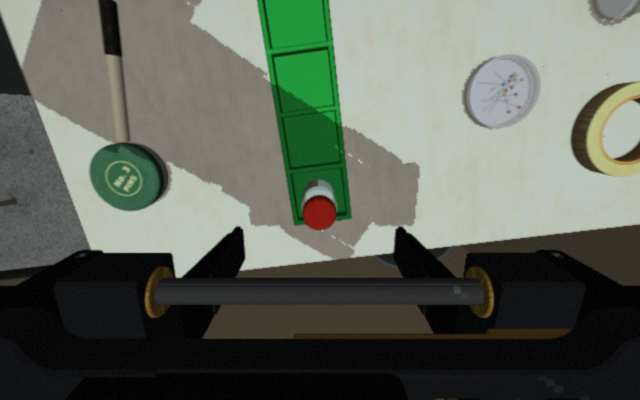

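Red (319,211) stands upright in the rightmost compartment. Next is blue.

```bash
python3 -m inch '[[[0.3,0,0],0,-1],[[0.5,0,0],0,-1],[[0.7,0,0],0,-1],[[0.8,0,0],0,-1],[[0.8,0.01,0],0,-1],[[0.8,0.01,0],0,-1],[[0.8,0.01,0],0,-1],[[0.7,0,0],0,-1],[[0.6,0,0],0,-1],[[0.4,0,0],0,-1]]'
python3 -m inch '[[[0.25,0,0],0,-1],[[0.08,0,0],0,-1],[[0,0,0.1],0,-1],[[0,0,0.3],0,-1],[[0,0,0.3],0,-1],[[0,0,0.3],0,-1],[[0,0,0.3],0,-1],[[0,0,0.25],0,-1],[[0,0,0.1],0,-1],[[0,0,0.05],0,-1]]'
python3 -c "
from h import *
print(go([551,83.5,29],1.45))"
```

```text
t: 15.6
eef_pos: [546.6, 67.3, 128.6]
tcp_rot: [-3.14, 0.0, 1.445]
ft_force: [0.2, 0.1, -0.1]
opening: 1.0
grip_force: 0.0
t: 16.85
eef_pos: [550.3, 84.2, 27.2]
tcp_rot: [-3.142, 0.0, 1.443]
ft_force: [-0.1, -0.5, 0.4]
opening: 1.0
grip_force: 0.0
(array([-0.00955061,  0.01317021, -0.02967209]), np.float64(-0.0809888602470683))
```

```bash
python3 -m inch '[[[0,0,-0.03],0,0.3],[[0,0,0],0,1],[[0,0,0],0,1],[[0,0,0],0,1],[[0,0,0],0,1],[[0,0,0],0,1],[[0,0,0],0,1],[[0,0,-0.1],0,1],[[0,0,-0.2],0,1],[[0,0,-0.3],0,1]]'
python3 -m inch '[[[0,0,-0.4],0,1],[[0,0,-0.4],0,1],[[0,0,-0.3],0,1],[[-0.3,-0.02,0],0,1],[[-0.5,-0.02,0],0,1],[[-0.7,-0.02,0],0,1],[[-0.7,-0.02,0],0,1],[[-0.7,-0.02,0],0,1],[[-0.7,-0.02,0],0,1],[[-0.7,-0.02,0],0,1]]'
python3 -m inch '[[[-0.6,0,0],0,1],[[-0.5,0,0],0,1],[[-0.3,0,0],0,1],[[-0.1,0,0],0,1],[[-0.03,0,0],0,1],[[0,0,0],0,1],[[0,0,0.2],0,1],[[0,0,0.3],0,1],[[0,0,0.3],0,1],[[0,0,0.2],0,1]]'
python3 -c "
from h import *
print(go([497.3,-262,26.4]))"
```

```text
t: 18.1
eef_pos: [550.1, 84.4, 66.0]
tcp_rot: [-3.141, 0.0, 1.443]
ft_force: [0.3, -0.8, -0.1]
opening: 0.298
grip_force: 30.0
t: 19.35
eef_pos: [507.8, -172.5, 130.7]
tcp_rot: [-3.141, -0.0, 1.443]
ft_force: [0.7, -0.0, -0.2]
opening: 0.295
grip_force: 30.0
t: 20.6
eef_pos: [497.2, -260.9, 69.9]
tcp_rot: [-3.14, -0.0, 1.444]
ft_force: [-0.1, 0.2, -0.4]
opening: 0.296
grip_force: 30.0
(array([-0.0176536 ,  0.00432013,  0.72437315]), None)
```

```bash
python3 -m inch '[[[-0.01,0,0.3],0,1],[[0,0,0.2],0,1],[[0,0,0.13],0,1],[[0,0,0.07],0,1],[[0,0,0.03],0,1],[[0,0,0],0,1],[[0,0,0],0,1],[[0,0,0],0,0.2],[[0,0,0],0,-1],[[0,0,0],0,-1]]'
python3 -m inch '[[[0,0,0],0,-1],[[0,0,0],0,-1],[[0,0,-0.2],0,-1],[[0,0,-0.3],0,-1],[[0,0,-0.4],0,-1],[[0,0,-0.4],0,-1],[[0,0,-0.3],0,-1],[[0.1,0,-0.1],0,-1],[[0.2,0,0],0,-1],[[0.4,0,0],0,-1]]'
python3 -c "
from caps import *
p=eyes.read_camera('wrist');print(fit(p,'blue',(497.3,-262),6),fit(p,'red',(497.3,-316),6))
print(go([543.5,29,130]))"
```

```text
t: 21.85
eef_pos: [497.4, -262.1, 27.5]
tcp_rot: [3.141, 0.0, 1.443]
ft_force: [-0.2, -0.8, 0.1]
opening: 0.551
grip_force: 0.0
t: 23.1
eef_pos: [502.4, -219.6, 128.8]
tcp_rot: [-3.141, -0.0, 1.442]
ft_force: [0.1, 0.4, 0.1]
opening: 0.997
grip_force: 0.0
(array([ 497.5, -262.6]), 687, 774) (array([ 497.5, -316. ]), 569, 884)
(array([ 4.15284516,  0.16193808, -0.0223787 ]), None)
```

```bash
python3 -m inch '[[[0.5,0.02,0],0,-1],[[0.7,0.02,0],0,-1],[[0.8,0.02,0],0,-1],[[0.8,0.02,0],0,-1],[[0.6,0.02,0],0,-1],[[0.4,0.02,0],0,-1],[[0.25,0.02,0],0,-1],[[0.1,0.02,0],0,-1],[[0,0,0],0,-1],[[0,0,0],0,-1]]'
python3 - <<'E'
from caps import *
p=eyes.read_camera("wrist");save(p,"w5.png");print(fit(p,"black",(543,28.5)),fit(p,"white",(537,-26)))
for c,u in(("black",(543,28.5)),("white",(537,-26))):print(hull(p,c,u).reshape(-1,2).mean(0))
print(go([543,28.5,28.5]))
E
```

```text
t: 24.4
eef_pos: [543.8, 24.6, 129.3]
tcp_rot: [-3.141, 0.0, 1.442]
ft_force: [0.4, -0.7, -0.0]
opening: 0.997
grip_force: 0.0
(array([540.8,  28.5]), 607, 594) (array([544. , -17.1]), 954, 979)
[317.3617  206.19827]
[318.50574 272.13184]
(array([ 0.06220003, -0.02178205,  1.68160761]), None)
```

View pics/w5.png

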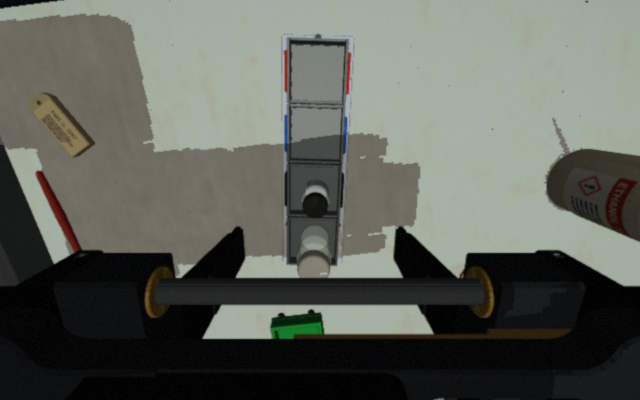

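The black cap is at (315,204), so the vial stands near (541, 28.5). I'll go down and grip.

```bash
python3 -m inch '[[[0.06,-0.04,0.1],0,-1],[[0,0,0.3],0,-1],[[0,0,0.3],0,-1],[[0,0,0.3],0,-1],[[0,0,0.3],0,-1],[[0,0,0.23],0,-1],[[0,0,0.1],0,-1],[[0,0,0.05],0,-1],[[0,0,0],0,0],[[0,0,0],0,1]]'
python3 -m inch '[[[0,0,0],0,1],[[0,0,0],0,1],[[0,0,0],0,1],[[0,0,0],0,1],[[0,0,0],0,1],[[0,0,0],0,1],[[0,0,-0.1],0,1],[[0,0,-0.2],0,1],[[0,0,-0.3],0,1],[[0,0,-0.4],0,1]]'
python3 -c "
from h import *
print(go([497.7,-208,88]))"
```

```text
t: 25.7
eef_pos: [542.2, 29.2, 29.0]
tcp_rot: [3.141, 0.0, 1.443]
ft_force: [-0.3, -0.1, 0.3]
opening: 0.847
grip_force: 0.0
t: 26.95
eef_pos: [541.8, 29.2, 89.7]
tcp_rot: [-3.141, 0.0, 1.443]
ft_force: [0.3, 0.4, -0.7]
opening: 0.257
grip_force: 30.0
(array([-4.01463799, -0.22676224,  0.02874494]), None)
```

```bash
python3 -m inch '[[[0,0,-0.4],0,1],[[0,0,-0.3],0,1],[[-0.3,-0.03,0],0,1],[[-0.5,-0.03,0],0,1],[[-0.6,-0.03,0],0,1],[[-0.7,-0.03,0],0,1],[[-0.7,-0.03,0],0,1],[[-0.6,-0.03,0],0,1],[[-0.4,-0.03,0],0,1],[[-0.2,-0.02,0],0,1]]'
python3 -m inch '[[[-0.01,0,0],0,1],[[0,0,0.2],0,1],[[0,0,0.3],0,1],[[0,0,0.3],0,1],[[0,0,0.3],0,1],[[0,0,0.3],0,1],[[0,0,0.2],0,1],[[0,0,0.1],0,1],[[0,0,0.03],0,1],[[0,0,0],0,1]]'
python3 -c "
from h import *
print(go([497.7,-208,27]))"
```

```text
t: 28.2
eef_pos: [496.7, -208.7, 130.1]
tcp_rot: [-3.141, -0.0, 1.442]
ft_force: [0.2, -0.4, 0.0]
opening: 0.254
grip_force: 30.0
t: 29.45
eef_pos: [497.8, -207.8, 27.1]
tcp_rot: [3.141, 0.0, 1.443]
ft_force: [-0.0, -1.0, -1.0]
opening: 0.257
grip_force: 30.0
(array([-0.00423394, -0.0012699 ,  0.00153763]), None)
```

```bash
python3 -m inch '[[[0,0,0],0,0.2],[[0,0,0],0,-1],[[0,0,0],0,-1],[[0,0,0],0,-1],[[0,0,0],0,-1],[[0,0,-0.2],0,-1],[[0,0,-0.3],0,-1],[[0,0,-0.4],0,-1],[[0,0,-0.4],0,-1],[[0,0,-0.4],0,-1]]'
python3 -m inch '[[[0.3,0.03,0],0,-1],[[0.5,0.03,0],0,-1],[[0.6,0.03,0],0,-1],[[0.6,0.03,0],0,-1],[[0.5,0.03,0],0,-1],[[0.3,0.03,0],0,-1],[[0.2,0.03,0],0,-1],[[0.1,0.02,0],0,-1],[[0,0,0],0,-1],[[0,0,0],0,-1]]'
python3 - <<'E'
from caps import *
p=eyes.read_camera("wrist");save(p,"w6.png")
c=p["pixels"][120:300,220:420].copy();u0=(535,-26)
k=hull(p,"white",u0);cv2.polylines(c,[np.round(k-[220,120]).astype(np.int32)],True,(255,0,255))
cv2.imwrite("pics/c6.png",cv2.resize(c,None,fx=3,fy=3,interpolation=cv2.INTER_NEAREST)[...,::-1])
print(go([*u0,28.5]))
E
```

```text
t: 30.7
eef_pos: [497.6, -207.7, 130.5]
tcp_rot: [3.141, 0.0, 1.443]
ft_force: [0.2, 0.3, 0.4]
opening: 1.0
grip_force: 0.0
t: 31.95
eef_pos: [534.9, -25.5, 128.8]
tcp_rot: [-3.142, 0.0, 1.443]
ft_force: [0.0, 0.3, -0.4]
opening: 0.999
grip_force: 0.0
(array([-0.00744553,  0.00213197,  1.671271  ]), None)
```

View pics/c6.png

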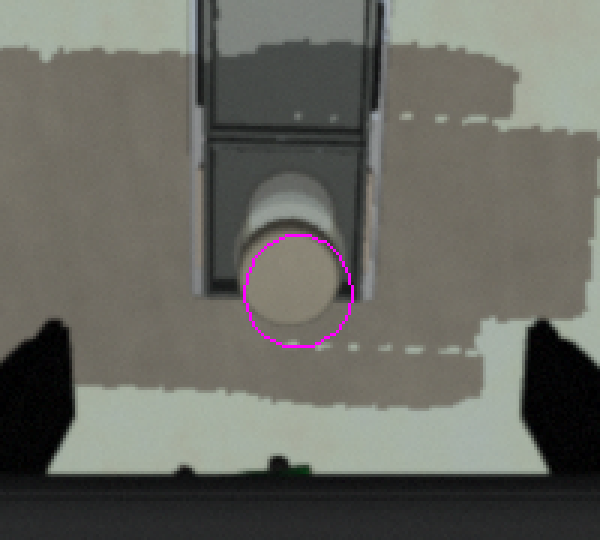

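The white cap sits about 6 px above and 3 px left of the projected outline, so the vial is near (533, -21.5). I'll correct, go down and grip.

```bash
python3 -m inch '[[[0.06,-0.04,0.1],0,-1],[[0,0,0.3],0,-1],[[0,0,0.3],0,-1],[[0,0,0.3],0,-1],[[0,0,0.3],0,-1],[[0,0,0.23],0,-1],[[0,0,0.1],0,-1],[[0,0,0.04],0,-1],[[0,0,0],0,0],[[0,0,0],0,1]]'
python3 -m inch '[[[0,0,0],0,1],[[0,0,0],0,1],[[0,0,0],0,1],[[0,0,0],0,1],[[0,0,0],0,1],[[0,0,0],0,1],[[0,0,-0.1],0,1],[[0,0,-0.2],0,1],[[0,0,-0.3],0,1],[[0,0,-0.4],0,1]]'
python3 -c "
from h import *
print(go([498.1,-154,88]))"
```

```text
t: 33.25
eef_pos: [533.3, -21.1, 29.0]
tcp_rot: [3.141, 0.0, 1.443]
ft_force: [-0.0, -0.2, 0.2]
opening: 0.847
grip_force: 0.0
t: 34.5
eef_pos: [533.0, -21.1, 89.7]
tcp_rot: [-3.141, 0.0, 1.443]
ft_force: [-0.8, -0.6, -0.9]
opening: 0.325
grip_force: 30.0
(array([-2.27112544, -0.29450315,  0.0287934 ]), None)
```

```bash
python3 -m inch '[[[0,0,-0.3],0,1],[[-0.2,-0.03,0],0,1],[[-0.4,-0.05,0],0,1],[[-0.5,-0.06,0],0,1],[[-0.5,-0.06,0],0,1],[[-0.4,-0.05,0],0,1],[[-0.2,-0.03,0],0,1],[[-0.07,-0.01,0],0,1],[[0,0,0.2],0,1],[[0,0,0.3],0,1]]'
python3 -m inch '[[[0,0,0.3],0,1],[[0,0,0.25],0,1],[[0,0,0.15],0,1],[[0,0,0.09],0,1],[[0,0,0.04],0,1],[[0,0,0],0,1],[[0,0,0],0,1],[[0,0,0],0,0.2],[[0,0,0],0,-1],[[0,0,0],0,-1]]'
python3 -m inch '[[[0,0,0],0,-1],[[0,0,0],0,-1],[[0,0,-0.2],0,-1],[[0,0,-0.3],0,-1],[[0,0,-0.4],0,-1],[[0,0,-0.4],0,-1],[[0,0,-0.4],0,-1],[[0.3,0,0],0,-1],[[0.5,0,0],0,-1],[[0.5,0,0],0,-1]]'
python3 -m inch '[[[0.5,0,0],0,-1],[[0.6,0,0],0,-1],[[0.6,0,0],0,-1],[[0.6,0,0],0,-1],[[0.5,0,0],0,-1],[[0.3,0,0],0,-1],[[0,0,0],0,-1],[[0,0,0],0,-1],[[0,0,0],0,-1],[[0,0,0],0,-1]]'
python3 - <<'E'
from h import *
p=eyes.read_camera("top")["pixels"][140:260,270:450];q=eyes.read_camera("scene")["pixels"][120:280,180:400]
cv2.imwrite("pics/e.png",np.vstack([cv2.resize(p,(450,300)),cv2.resize(q,(450,300))])[...,::-1])
E
```

```text
t: 35.75
eef_pos: [498.7, -153.4, 75.9]
tcp_rot: [3.141, 0.0, 1.444]
ft_force: [-0.0, -1.0, 0.5]
opening: 0.329
grip_force: 30.0
t: 37.0
eef_pos: [498.5, -154.0, 26.9]
tcp_rot: [3.141, 0.0, 1.443]
ft_force: [0.4, 0.3, -0.6]
opening: 0.556
grip_force: 0.0
t: 38.25
eef_pos: [508.0, -75.0, 128.4]
tcp_rot: [-3.141, -0.0, 1.443]
ft_force: [0.7, -0.4, -0.6]
opening: 1.0
grip_force: 0.0
t: 39.5
eef_pos: [532.1, 107.2, 128.8]
tcp_rot: [3.142, 0.0, 1.442]
ft_force: [0.4, 0.8, -0.3]
opening: 1.001
grip_force: 0.0
```

View pics/e.png

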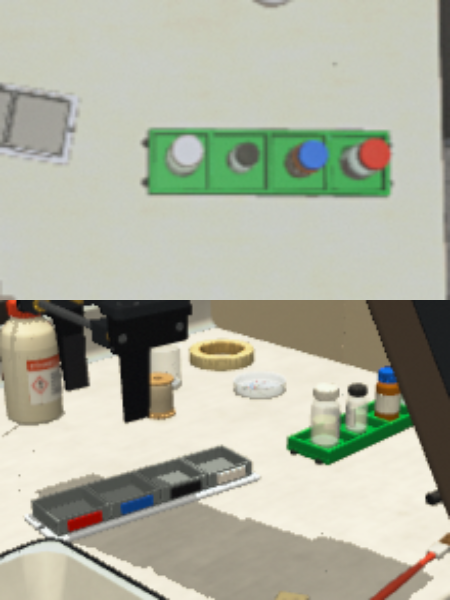

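All four stand upright, one to a compartment: white, black, blue and red from left to right (crop columns 185, 243, 310, 373). The rail is empty and the robot is clear.

```bash
python3 -c "
from cell import env
print(env.job_done())"
```

```text
the job is handed in; nothing more can be done
None
```

All four vials stand upright in the green tray in reverse order (white, black, blue, red from left to right), and the job was handed in at about 40 s of the 88 s allowed.

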